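# Mount the socket carrier on its rail and hold the cover over the terminal box

### The job

Hook the socket carrier onto the rail inside the terminal box at the rail's loading gap, slide it along the rail to the pointer mark and let go of it there. Then take the cover plate by its handle, the way round that brings its opening over the socket, and hold it level above the box, a finger's width (10 to 15 mm) clear of the gasket and touching nothing, with its four holes straight over the four threaded holes so that I can start the screws. Finish still holding it there, do not set it down, and leave the screwdriver, carton and jar where they are.

Things in the scene. Friction and masses are not known exactly. Their poses are not given: they have to be found in the camera images.
- terminal_box: Grey cast terminal box, fixed, open on top: 180 mm along its y, 120 along its x, rim 60 mm high, walls 6 mm. Origin: centre of its underside, z up. Plugs stick 20 mm out of its +x wall, feet 7 mm high 14 mm out of its y ends. Its corners hold bosses with 6 mm threaded holes, flush with the rim. Inside, over x = 0, a steel T-rail runs along y from -75 to +75 mm (see rail_gap, rail_mark).
- rail_gap (a point): Middle of the rail's loading gap, on the rail's top (box frame 0, -42, 50 mm: 10 mm below the rim); axes as the box. The rail's head is 18 mm wide, 5 mm thick, on a web 8 mm wide with 19 mm free below the head on both sides. From y = -64 to -20 mm the head is cut away to the web's width, its top as high as the head's: the loading gap.
- rail_mark (a point): The mark: on the rail's top (box frame 0, +48, 50 mm), between two small pointed steel tabs that stick inward from the long walls just below the rim, tips 36 mm either side of the rail's centre line; axes as the box. It lies 90 mm along the box's +y from the middle of the loading gap.
- thread_0 (a point): Threaded hole at the box's -x, -y corner, at rim height (box frame -46, -76, 60 mm); axes as the box.
- thread_1 (a point): Threaded hole at the box's -x, +y corner (-46, +76, 60 mm).
- thread_2 (a point): Threaded hole at the box's +x, -y corner (+46, -76, 60 mm).
- thread_3 (a point): Threaded hole at the box's +x, +y corner (+46, +76, 60 mm).
- carrier_grip (a point): Socket carrier (about 0.12 kg), loose, stands upright: an aluminium shoe 32 mm (its x) by 30 (y), 20 high, and on it a grey socket body 22 mm (x) by 28 (y) up to 60 mm above the underside. This point: on its axis, 45 mm above the underside, where to grip the body across its 22 mm (at the rail it is then 20 mm above the rim); z up. The same when turned half a turn.
- carrier_seat (a point): Roof of the channel under the carrier's shoe, 15 mm above its underside, 30 below carrier_grip; axes as the carrier. The channel runs along its y: mouth 12 mm wide between lips 6 mm high, above them a pocket 22 wide. The lips pass the web in the gap but not the head. When the roof rests on the rail's top the lips have 4 mm of play under the head, and it slides along the rail.
- cover_handle (a point): Cover plate (about 0.3 kg), loose, lies flat: grey aluminium, 180 mm (its y) by 120 (x), 4 thick. On it a black bow handle: bar along y, 62 mm long, 10 wide (x), 12 high, 22 mm free below it between feet 42 mm apart. This point: middle of the bar, 32 mm above the underside, at plate x = 0, y = -12 mm; axes as the plate, z up.
- cover_under (a point): Centre of the cover plate's underside; axes as the plate, which lie along the box's when the cover is the right way round. The plate's opening, 40 mm (x) by 46 (y), is centred at x = 0, y = +48 mm; the socket stands up through it when the cover hovers in place (socket top 35 mm above the box's rim).
- hole_0 (a point): 8 mm screw hole of the cover at its -x, -y corner, on the underside (plate frame -46, -76, 0 mm); belongs over thread_0.
- hole_1 (a point): Screw hole at -x, +y (-46, +76, 0 mm); belongs over thread_1.
- hole_2 (a point): Screw hole at +x, -y (+46, -76, 0 mm); belongs over thread_2.
- hole_3 (a point): Screw hole at +x, +y (+46, +76, 0 mm); belongs over thread_3.
- carrier: The socket carrier; origin at the centre of its underside.
- cover: The cover plate; origin at the centre of its underside, as cover_under.
- screwdriver_mid (a point): Small red screwdriver lying on the bench, 150 mm long, 20 mm thick; stays where it is.
- carton_mid (a point): Small white carton, 46 x 52 x 50 mm; stays where it is.
- jar_mid (a point): Brown glass jar with a white cap, 44 mm across, 47 mm high; stays where it is.
Not all that is in view belongs to the job. What is shaped like the carrier but red or yellow is not meant.

How it is judged:
By the outcome, as a careful person would: the job done as asked, in the order asked, and still so for the second after the job is handed in, while the arm keeps its last pose, push and grip.
It also fails if it takes over 66 s, if anything falls off the work surface, if the arm or the gripper's body presses on something with over 40 N, if the wrist force passes 120 N, or if a joint passes its speed limit or range.

### The arm

A 6-joint arm with a two-finger parallel gripper is mounted at the origin on a cart in front of the work surface, level with it; the furniture and walls round the work are solid. World frame = base frame: x ahead of the robot, y to its left, z up, the work surface at z = 0. Lengths are in m, angles in rad, forces in N, time in s.
With the tool pointing down it reaches from about 0.3 to 0.775 m from the base axis. Payload 14.6 kg.
Tool frame: the origin (TCP) lies between the finger pads; the fingertips stand ctrl.tip_reach ahead of it and the grasp point (between the pads) lies 2 mm behind it (ctrl.tip_reach is the distance from the TCP to the fingertips, in m); z points along the fingers, y is the direction in which the jaws open and shut (so a half turn about z gives the same grasp; the last joint's range is limited). The gripper opens to 94 mm and grips with 3 to 60 N. Pads are 16 mm wide; open, the fingers measure 119 mm over their backs; the gripper's body (75 mm by 177 mm) begins 78 mm behind the grasp point.
Start: joints at [1.202, 0.3, 1.521, -0, 1.321, -0.067], TCP at [0.163, 0.525, 0.222] pointing down, gripper open.
Joint ranges: [-3.03, 3.03], [-0.79, 2.21], [0.23, 2.52], [-1.04, 4.18], [0, 3.07], [-2.55, 2.55]. Speed limits (rad/s): [2.22, 2.22, 2.57, 3.14, 3.14, 3.14].

### API

Orientations are given as [roll, pitch, yaw] about the fixed x, y, z axes, in that order (R = Rz(yaw) Ry(pitch) Rx(roll)).
In Python, from station import ctrl gives the robot as it stands. The module is installed in compiled form; this text tells all that it offers.
- The arm moves only by the tool move_arm, never from a script. Its argument "commands" is a list of rows, each a list of 4 numbers: the shift along the tool's x, y, z in m, then the turn about the tool's z in degrees. In form: [[dx, dy, dz, roll], ...]. A call has 1 to 10 rows; each row is the pose to reach, as a shift and turn from the pose measured when the call began, along the tool's axes at that moment; what a row does not reach only later rows make up. A row lasts 1/8 s, in which the tool goes at most 62.5 mm and 10.7 degrees, less where a joint would pass 70% of its speed; a pose out of reach is approached as far as the arm can. A call with a gripper value outside its range is refused whole. "jaw" is the opening, from -1 (shut) to 1 (fully open), set as the call begins (left out, the last holds). The fingers move at their own pace and stop on an object; "grip_force" is the grip in N (left out, the last holds). Time passes only in rows, so rows that repeat a pose let the fingers close. It gives the time, the measured TCP pose, the force and the opening at its end, in the units of the state.
- ctrl.get_obs(): the state, without advancing time (a new reading comes with each control period).
- ctrl.camera(name): name is "scene" or "side" or "wrist"; returns a dict with "pixels" (400x640x3 uint8, red, green, blue), "fx", "fy", "cx", "cy" (pixels), "D" ([k1, k2, p1, p2, k3] as OpenCV has them; the pictures are not rectified), "position" and "orientation" of the camera in the world; the wrist camera has in their place "tool_from_camera" (4x4, takes a point from camera to tool coordinates, whose origin is the TCP and whose axes are the flange's). Camera axes: x right, y down, z forward; pixel columns grow to the right and rows downward; lengths in m; the calibration is good to about 2 mm. A picture is of the moment at which its call begins: read the wrist's pose just before it. There is no depth.
- ctrl.hand_in(): hands the job in, once; it reports no verdict.
The state is a dict: "time_s": time; "qpos": joint angles; "joint_vel": joint speeds; "tau": joint torques, N m; "ee_pos": TCP position; "eef_rot": TCP orientation; "force": force on the tool from outside, world axes, zero at the start; "moment": the same for the moment, N m; "grip_width": finger opening in m.
Only numpy, scipy, OpenCV 4.12 (cv2) and the standard library are available. Lean on these libraries where they do the work, as an engineer would, in place of code of your own. Each camera call takes 0.05 s, during which the arm holds its last target. There are 200 camera calls.

## Working session

There is one attempt and no reset: what is moved stays moved. The work goes in short steps, Python scripts to look and compute and a tool call to move; the robot and the scene stay as the last step left them, time stands still between calls to the robot, and variables do not carry over. Pictures are saved under pics/ and viewed, on a budget of 10 in all, crops included, one or two more only if the job needs it, and the job is handed in when it is done.

Besides the shell and the picture viewer there is one more tool, called after ">>>" as name(argument=value, ...) on one line, values as JSON. move_arm: Moves the arm, as the interface text tells. Its arguments: {"type":"object","properties":{"commands":{"type":"array"},"jaw":{"type":"number"},"grip_force":{"type":"number"}},"required":["commands"]}

```bash
mkdir -p pics; cat > h.py <<'E'
import numpy as np, cv2, json
from scipy.spatial.transform import Rotation as R
from station import ctrl
def shot(name):
    o=ctrl.get_obs(); c=ctrl.camera(name); c=dict(c)
    if 'tool_from_camera' in c:
        T=np.eye(4);T[:3,:3]=R.from_euler('xyz',o['eef_rot']).as_matrix();T[:3,3]=o['ee_pos']
        W=T@np.array(c['tool_from_camera'])
    else:
        W=np.eye(4);q=np.array(c['orientation'])
        W[:3,:3]=q if q.shape==(3,3) else (R.from_euler('xyz',q).as_matrix() if q.size==3 else R.from_quat(q).as_matrix())
        W[:3,3]=c['position']
    c['W']=W; c['K']=np.array([[c['fx'],0,c['cx']],[0,c['fy'],c['cy']],[0,0,1.]]);c['D']=np.array(c['D'],float)
    return c
def save(name,fn):
    c=shot(name); cv2.imwrite('pics/'+fn+'.png',c['pixels'][:,:,::-1])
    np.savez('pics/'+fn+'.npz',W=c['W'],K=c['K'],D=c['D'],pixels=c['pixels']); return c
def load(fn): return dict(np.load('pics/'+fn+'.npz'))
def ray(c,uv):
    p=cv2.undistortPoints(np.array(uv,float).reshape(-1,1,2),c['K'],c['D']).reshape(-1,2)
    return (c['W'][:3,:3]@np.c_[p,np.ones(len(p))].T).T
def at(c,uv,z):
    d=ray(c,uv);o=c['W'][:3,3];return o+d*((z-o[2])/d[:,2])[:,None]
def proj(c,P):
    Wi=np.linalg.inv(c['W']); rv=cv2.Rodrigues(Wi[:3,:3])[0]
    return cv2.projectPoints(np.array(P,float).reshape(-1,1,3),rv,Wi[:3,3],c['K'],c['D'])[0].reshape(-1,2)
E
python3 - <<'E'
from h import *
for n in ['scene','side','wrist']:
    c=save(n,n+'0'); print(n,c['W'].round(3).tolist(),c['K'][0],c['D'])
    if n!='wrist':print(c['orientation'])
o=ctrl.get_obs();print(o,ctrl.tip_reach)
a=[cv2.imread(f'pics/{n}0.png') for n in ['scene','side','wrist']]
E
```

```text
scene [[-0.357, -0.754, 0.551, -0.16], [-0.934, 0.279, -0.222, 0.261], [0.014, -0.594, -0.804, 1.132], [0.0, 0.0, 0.0, 1.0]] [438.75691854   0.         316.51340978] [-0.00122532  0.          0.          0.          0.        ]
[-2.50566805 -0.01383932 -1.93571257]
side [[-0.121, 0.51, -0.852, 1.703], [0.993, 0.065, -0.102, 0.111], [0.003, -0.858, -0.514, 0.764], [0.0, 0.0, 0.0, 1.0]] [459.54709131   0.         320.4420501 ] [0.01615734 0.         0.         0.         0.        ]
[-2.1108339  -0.00339962  1.69230888]
wrist [[0.297, 0.921, 0.252, 0.091], [0.955, -0.286, -0.079, 0.549], [-0.001, 0.264, -0.964, 0.384], [0.0, 0.0, 0.0, 1.0]] [352.97025591   0.         319.12170249] [-0.0314058  0.         0.         0.         0.       ]
{'time_s': 0.15, 'qpos': array([ 1.20239664e+00,  3.00319423e-01,  1.52139651e+00, -2.38378690e-05,
        1.32069033e+00, -6.65997781e-02]), 'joint_vel': array([ 0.0007129 , -0.0026166 , -0.00296176, -0.00106362, -0.00148758,
       -0.00099333]), 'tau': array([-1.65508031e-04, -5.31948066e+01, -3.52827394e+01,  7.07779778e-02,
        2.35078490e-02, -6.50860579e-05]), 'ee_pos': array([0.16342957, 0.52498287, 0.22204761]), 'eef_rot': array([-3.14077931e+00, -3.11057273e-05,  2.83979864e+00]), 'force': array([-1.0110634 ,  0.07757967,  0.40788187]), 'moment': array([0.04275502, 0.02159746, 0.01729276]), 'grip_width': 0.09367580663412658} 0.017
```

View pics/scene0.png

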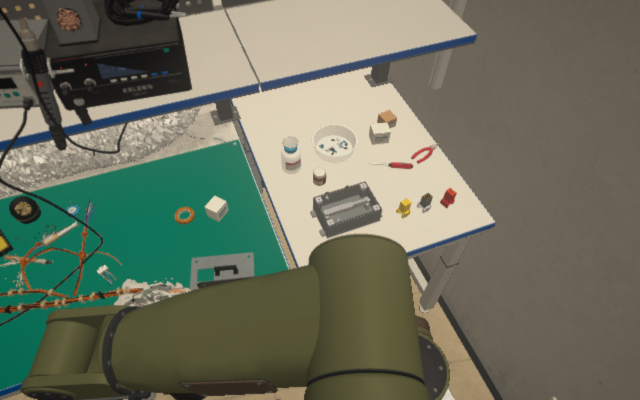

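View pics/side0.png

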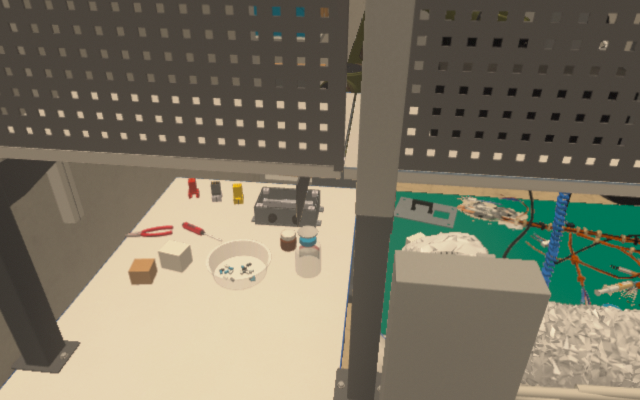

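The scene picture shows the box at (346,208) and the grey carrier at (426,200), between the yellow (404,207) and red (449,197) ones. The cover is at (222,272), partly hidden by the arm. The side picture shows the box at (288,207), the grey carrier at (216,190) and the cover at (426,211).

```bash
python3 - <<'E'
from h import *
s=load('scene0');d=load('side0')
for n,uv in dict(box=(346,205),car=(426,207),cov=(222,270),jar=(319,181),carton=(380,137),scr=(400,165)).items(): print(n,at(s,[uv],0.03 if n!='cov' else 0).round(3))
for n,uv in dict(box=(288,205),car=(216,195),cov=(426,211)).items(): print(n,at(d,[uv],0.03 if n!='cov' else 0).round(3))
a=cv2.imread('pics/scene0.png')[165:265,185:465]; b=cv2.imread('pics/wrist0.png')
a=cv2.resize(a,(784,280),interpolation=cv2.INTER_CUBIC); b=cv2.resize(b,(512,320))
o=np.zeros((600,784,3),np.uint8);o[:280]=a;o[280:,:512]=b;cv2.imwrite('pics/comp1.png',o)
E
```

```text
box [[ 0.565 -0.131  0.03 ]]
car [[ 0.47  -0.363  0.03 ]]
cov [[0.494 0.286 0.   ]]
jar [[ 0.685 -0.087  0.03 ]]
carton [[ 0.798 -0.362  0.03 ]]
scr [[ 0.655 -0.368  0.03 ]]
box [[ 0.543 -0.127  0.03 ]]
car [[ 0.513 -0.361  0.03 ]]
cov [[0.476 0.292 0.   ]]
```

View pics/comp1.png

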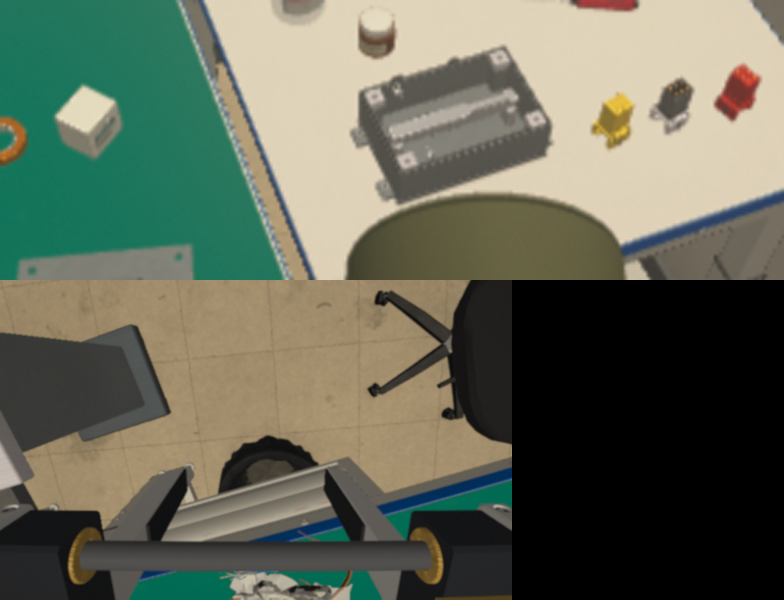

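The composite shows the rail at about (395,130)–(510,100) and the carriers at the right; the wrist view has only floor in it so far. I'm moving over the cover to look.

>>> move_arm(commands=[[-0.05,-0.02,-0.05,0],[-0.11,-0.045,-0.1,0],[-0.16,-0.065,-0.1,0],[-0.22,-0.09,-0.1,0],[-0.27,-0.11,-0.1,0],[-0.31,-0.125,-0.1,0],[-0.33,-0.133,-0.1,0],[-0.33,-0.133,-0.1,0],[-0.33,-0.133,-0.1,0]])

```text
time_s: 1.27
ee_pos: [0.4385, 0.3004, 0.322]
eef_rot: [-3.141, -0.0, 2.84]
force: [0.0, 0.5, 0.7]
grip_width: 0.0941
```

```bash
cat >> h.py <<'E'
def delta(P,yaw):
    "world TCP target + tool yaw (tool down) -> row (m, deg)"
    o=ctrl.get_obs();Rm=R.from_euler('xyz',o['eef_rot']).as_matrix()
    d=Rm.T@(np.array(P)-o['ee_pos']); Rt=R.from_euler('xyz',[np.pi,0,yaw]).as_matrix()
    rv=R.from_matrix(Rm.T@Rt).as_rotvec(degrees=True)
    print('row',d.round(4),'turn',rv.round(2),'pos',o['ee_pos'].round(4),'rot',o['eef_rot'].round(4),'q',o['qpos'].round(2),'t',round(o['time_s'],2),'F',o['force'].round(1))
E
python3 - <<'E'
from h import *
save('wrist','w1'); delta([0.55,-0.15,0.32],2.84)
E
```

```text
row [-0.2402 -0.3973  0.0024] turn [-0.05 -0.01  0.04] pos [0.4383 0.3006 0.3221] rot [-3.1408e+00 -2.0000e-04  2.8408e+00] q [ 0.53  0.2   1.41 -0.    1.53 -0.74] t 1.32 F [ 0.9  0.7 -0.7]
```

View pics/w1.png

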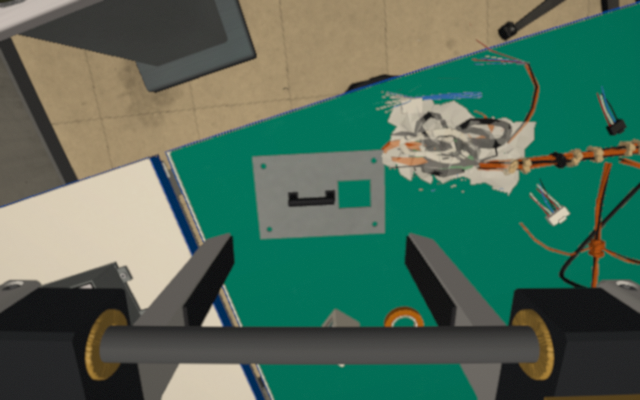

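The cover lies flat. Its holes are at (263,165), (373,160), (268,229) and (376,226), the opening at (355,194), and the handle at (312,198), so plate +y points image-right. Next I'm moving over to the box and carrier.

>>> move_arm(commands=[[-0.02,-0.035,-0.02,0],[-0.05,-0.085,-0.02,0],[-0.08,-0.135,-0.02,0],[-0.11,-0.185,-0.02,0],[-0.14,-0.235,-0.02,0],[-0.17,-0.29,-0.02,0],[-0.2,-0.34,-0.02,0],[-0.235,-0.395,-0.02,0],[-0.26,-0.44,-0.02,0],[-0.27,-0.46,-0.02,0]])

```text
time_s: 2.58
ee_pos: [0.5601, -0.2201, 0.3419]
eef_rot: [-3.141, -0.001, 2.84]
force: [0.2, 0.3, -0.2]
grip_width: 0.0938
```

>>> move_arm(commands=[[0,0,0,0],[0,0,0,0]])

```text
time_s: 2.82
ee_pos: [0.5603, -0.2184, 0.3421]
eef_rot: [-3.141, -0.001, 2.841]
force: [-0.6, 0.1, -0.2]
grip_width: 0.094
```

```bash
python3 - <<'E'
from h import *
save('wrist','w2'); delta([0.55,-0.15,0.32],2.84)
c=load('w1')
print(at(c,[(263,165),(373,160),(268,229),(376,226)],.004).round(4))
print(at(c,[(312,198)],.038).round(4))
E
```

```text
row [0.03   0.0623 0.0223] turn [-0.04 -0.03  0.1 ] pos [ 0.5603 -0.2184  0.3423] rot [-3.1410e+00 -6.0000e-04  2.8417e+00] q [-0.43  0.37  1.16 -0.    1.61 -1.7 ] t 2.88 F [-0.5 -1.   0.6]
[[0.42   0.2262 0.004 ]
 [0.4582 0.3723 0.004 ]
 [0.51   0.2017 0.004 ]
 [0.5518 0.3517 0.004 ]]
[[0.4763 0.2797 0.038 ]]
```

View pics/w2.png

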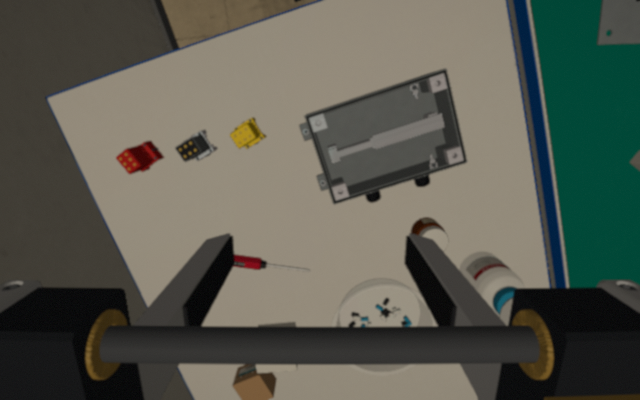

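The box has its plugs at (373,196) and (422,181), which is its +x side toward image-bottom. The gap is at left (355,148) and the mark tabs at (415,90) and (433,160), so box +y is image-right. The grey carrier is at (193,148). Next I'm refining the holes and zooming in.

```bash
cat >> h.py <<'E'
def holes(c,uvs,r=7):
    g=cv2.cvtColor(c['pixels'],cv2.COLOR_RGB2GRAY).astype(float);out=[]
    for u,v in uvs:
        for it in range(4):
            ui,vi=int(round(u)),int(round(v));k=r-it
            p=g[vi-k:vi+k+1,ui-k:ui+k+1];yy,xx=np.mgrid[vi-k:vi+k+1,ui-k:ui+k+1]
            w=np.clip(np.median(p)-15-p,0,None);w*=((xx-u)**2+(yy-v)**2<=k*k)
            if w.sum()>0: u,v=(w*xx).sum()/w.sum(),(w*yy).sum()/w.sum()
        out.append((u,v))
    return np.array(out)
def fit2(model,pts):
    "2D rigid fit: returns yaw, t, residuals (mm)"
    m=np.array(model,float)[:,:2];p=np.array(pts)[:,:2];mc,pc=m.mean(0),p.mean(0)
    H=(m-mc).T@(p-pc);a=np.arctan2(H[0,1]-H[1,0],H[0,0]+H[1,1])
    Q=np.array([[np.cos(a),-np.sin(a)],[np.sin(a),np.cos(a)]]);t=pc-Q@mc
    return a,t,((m@Q.T+t-p)*1000).round(1)
H4=np.array([(-.046,-.076),(-.046,.076),(.046,-.076),(.046,.076)])
E
python3 - <<'E'
from h import *
c1=load('w1');c2=load('w2')
h1=holes(c1,[(263,165),(373,160),(268,229),(376,226)],5)
h2=holes(c2,[(318,122),(438,83),(340,192),(455,156)],5)
print(h1.round(1).tolist(),h2.round(1).tolist())
print('cover',fit2(H4,at(c1,h1,.004)));print('box',fit2(H4,at(c2,h2,.06)))
print('carrier',at(c2,[(190,150)],.06),at(c2,[(208,146)],.02), 'yel',at(c2,[(247,133)],.05),'red',at(c2,[(137,157)],.05))
def crop(c,u,v,k,s):
    p=c['pixels'][v-k:v+k,u-k:u+k,::-1];return cv2.resize(p,(s,s),interpolation=cv2.INTER_CUBIC)
o=np.zeros((600,800,3),np.uint8)
o[:400,:400]=crop(c2,195,147,32,400)
for i,(u,v) in enumerate(h2): o[400:600,200*i:200*i+200]=crop(c2,int(round(u)),int(round(v)),10,200)
for i,(u,v) in enumerate(h1): o[(i//2)*200:(i//2)*200+200,400+200*(i%2):600+200*(i%2)]=crop(c1,int(round(u)),int(round(v)),10,200)
cv2.imwrite('pics/comp2.png',o)
E
```

```text
[[263.0, 166.0], [373.3, 160.2], [269.0, 229.0], [374.3, 223.9]] [[316.7, 124.3], [438.5, 82.2], [340.0, 192.7], [455.0, 155.4]]
cover (np.float64(-0.24859286359715754), array([0.48457749, 0.28790996]), array([[-0. , -0.2],
       [ 0.1,  0.2],
       [ 0. , -0.1],
       [-0.1,  0.1]]))
box (np.float64(0.025662261727936696), array([ 0.55348643, -0.12648142]), array([[-0.1,  1.3],
       [ 0.5, -1.6],
       [-0.1,  0.6],
       [-0.3, -0.4]]))
carrier [[ 0.4922856  -0.36700927  0.06      ]] [[ 0.49502207 -0.35668389  0.02      ]] yel [[ 0.49409494 -0.29297892  0.05      ]] red [[ 0.47994773 -0.44092204  0.05      ]]
```

View pics/comp2.png

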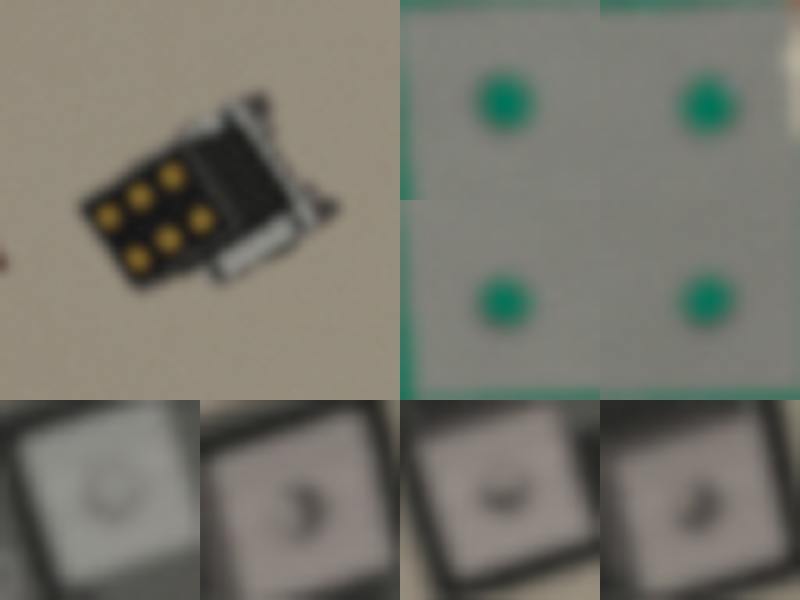

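The cover holes fit to within 0.2 mm. The threaded holes are faint, so I re-read their centres from the zooms. The carrier's pins (3×2 grid in the crop, (108,217) to (201,219)) give its centre and its long axis.

```bash
python3 - <<'E'
from h import *
c2=load('w2')
h2=[(317.7,122.5),(437.7,82.6),(339.8,191),(454.3,154.7)]
print('box',fit2(H4,at(c2,h2,.06)))
P=np.array([(108,217),(140,196),(172,176),(137,260),(168,240),(201,219)])/6.25-.5+[163,115]
W=at(c2,P,.06);print(W.round(4).tolist());v=W[2]-W[0]+W[5]-W[3];m=W.mean(0)
a=np.arctan2(v[1],v[0]);print('yaw y-axis',np.degrees(a),m)
delta([m[0],m[1],.16],a)
E
```

```text
box (np.float64(0.0170237100318595), array([ 0.55224487, -0.12634078]), array([[-0.3, -0. ],
       [-0.3, -0. ],
       [ 0.3, -0. ],
       [ 0.3,  0. ]]))
[[0.4875, -0.379, 0.06], [0.4855, -0.3712, 0.06], [0.4838, -0.3634, 0.06], [0.4973, -0.3768, 0.06], [0.4954, -0.3692, 0.06], [0.4935, -0.3611, 0.06]]
yaw y-axis 103.5366439690418 [ 0.49050781 -0.37012948  0.06      ]
row [ 0.0217 -0.1655  0.1824] turn [-5.000e-02 -1.000e-02  5.928e+01] pos [ 0.5603 -0.2184  0.3423] rot [-3.1410e+00 -6.0000e-04  2.8417e+00] q [-0.43  0.37  1.16 -0.    1.61 -1.7 ] t 2.88 F [-0.5 -1.   0.6]
```

>>> move_arm(commands=[[0,-0.03,0.02,9],[0.005,-0.06,0.05,18],[0.01,-0.09,0.09,27],[0.015,-0.12,0.12,36],[0.02,-0.15,0.15,45],[0.0217,-0.1655,0.175,54],[0.0217,-0.1655,0.182,59.3],[0.0217,-0.1655,0.182,59.3],[0.0217,-0.1655,0.182,59.3]], jaw=0.2)

```text
time_s: 4.0
ee_pos: [0.4911, -0.3695, 0.1614]
eef_rot: [-3.142, 0.001, 1.81]
force: [-0.3, -0.0, -0.2]
grip_width: 0.0561
```

```bash
python3 - <<'E'
from h import *
c=save('wrist','w3'); delta([0.4905,-0.3701,.043],np.radians(103.5))
x=np.array([np.cos(np.radians(13.5)),np.sin(np.radians(13.5))]);y=np.array([-x[1],x[0]])
t=[[*(np.array([.4905,-.3701])+a*x+b*y),.06] for a in(-.011,.011) for b in (-.014,.014)]
uv=proj(c,t);im=c['pixels'][:,:,::-1].copy()
for p in uv: cv2.circle(im,tuple(p.round().astype(int).tolist()),2,(0,255,0),-1)
cv2.imwrite('pics/w3a.png',im)
E
```

```text
row [-0.0002 -0.0007  0.1183] turn [-0.    0.07  0.18] pos [ 0.4911 -0.3696  0.1613] rot [-3.1416e+00  1.3000e-03  1.8095e+00] q [-0.7   0.49  1.4  -0.    1.25 -0.94] t 4.05 F [ 0.1 -1.2  0.5]
```

View pics/w3a.png

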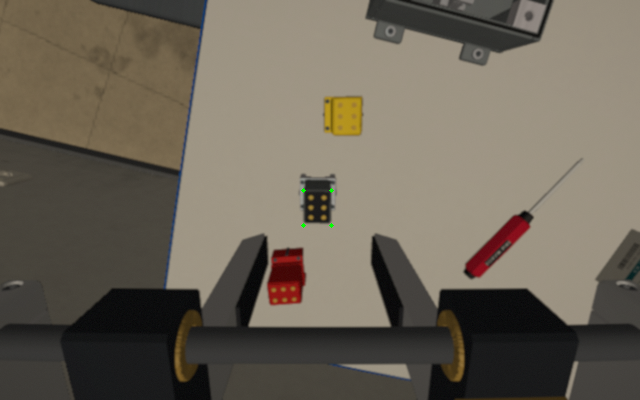

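The predicted top corners (green) sit on the grey carrier at (318,200), and the red one is about 65 mm away, clear of the fingers. Descending to grip.

>>> move_arm(commands=[[0,-0.0005,0.03,0],[0,-0.0005,0.06,0],[0,-0.0005,0.085,0],[0,-0.0005,0.105,0],[0,-0.0005,0.115,0],[0,-0.0005,0.1183,0],[0,-0.0005,0.1183,0]])

```text
time_s: 4.92
ee_pos: [0.4908, -0.3701, 0.0436]
eef_rot: [3.141, 0.002, 1.81]
force: [0.5, -0.4, -0.7]
grip_width: 0.0563
```

>>> move_arm(commands=[[0,0,0,0],[0,0,0,0],[0,0,0,0],[0,0,0,0],[0,0,0,0]], jaw=-1, grip_force=20)

```text
time_s: 5.55
ee_pos: [0.4908, -0.3701, 0.0437]
eef_rot: [3.141, 0.002, 1.81]
force: [0.0, 0.2, 1.3]
grip_width: 0.0219
```

>>> move_arm(commands=[[0,0,-0.02,0],[0,0,-0.06,0],[0,0,-0.1,0],[0,0,-0.13,0],[0,0,-0.13,0],[0,0,-0.13,0]])

```text
time_s: 6.3
ee_pos: [0.4904, -0.3696, 0.1729]
eef_rot: [-3.141, 0.001, 1.81]
force: [0.5, 0.4, -0.9]
grip_width: 0.0223
```

```bash
python3 - <<'E'
from h import *
b=.017;Q=np.array([[np.cos(b),-np.sin(b)],[np.sin(b),np.cos(b)]])
g=Q@[0,-.042]+[.5522,-.1263];print(g)
delta([*g,.2],b+np.pi/2)
E
```

```text
[ 0.55291397 -0.16829393]
row [ 0.1807  0.1084 -0.0273] turn [-0.    0.06 12.71] pos [ 0.4904 -0.3696  0.1729] rot [-3.1414e+00  1.0000e-03  1.8096e+00] q [-0.71  0.48  1.39 -0.    1.27 -0.94] t 6.3 F [ 0.5  0.4 -0.9]
```

>>> move_arm(commands=[[0.03,0.018,-0.027,3],[0.07,0.042,-0.027,6],[0.11,0.066,-0.027,9],[0.15,0.09,-0.027,12],[0.175,0.105,-0.027,12.7],[0.1807,0.1084,-0.0273,12.7],[0.1807,0.1084,-0.0273,12.7],[0.1807,0.1084,-0.0273,12.7]])

```text
time_s: 7.3
ee_pos: [0.5526, -0.1693, 0.1996]
eef_rot: [-3.141, 0.001, 1.587]
force: [0.1, -0.6, -1.7]
grip_width: 0.0222
```

```bash
python3 - <<'E'
from h import *
c=save('wrist','w4')
b=.017;Q=np.array([[np.cos(b),-np.sin(b)],[np.sin(b),np.cos(b)]])
g=Q@[0,-.042]+[.5522,-.1263];delta([*g,.078],b+np.pi/2)
im=cv2.resize(c['pixels'][:,:,::-1],(800,500),interpolation=cv2.INTER_CUBIC)
h=proj(c,[[*(Q@p+[.5522,-.1263]),.06] for p in H4]);print(h.round(1).tolist())
for p in h: cv2.circle(im,tuple(((p+.5)*1.25-.5).round().astype(int).tolist()),9,(0,255,0),1)
cv2.imwrite('pics/w4a.png',im)
E
```

```text
row [0.0011 0.0004 0.1216] turn [-0.03  0.06 -0.05] pos [ 0.5526 -0.1693  0.1997] rot [-3.1411e+00  1.0000e-03  1.5869e+00] q [-0.36  0.38  1.47 -0.    1.29 -0.38] t 7.35 F [-0.2  0.1 -1.3]
[[267.9, 230.3], [260.8, 50.7], [369.3, 230.2], [376.0, 50.6]]
```

View pics/w4a.png

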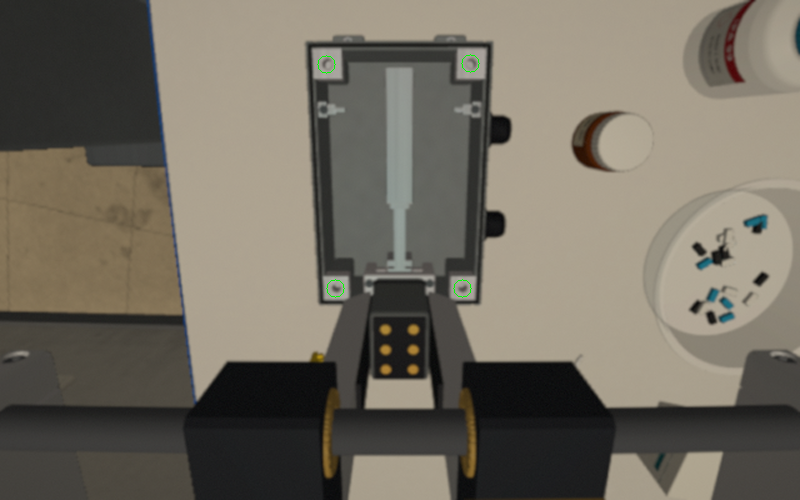

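The predicted thread positions (green) fall on all four real holes, and the carrier's pins (centre about x 400) line up with the rail (about 399). Lowering into the gap.

>>> move_arm(commands=[[0.001,0.0004,0.04,0],[0.001,0.0004,0.07,0],[0.001,0.0004,0.085,0],[0.001,0.0004,0.095,0],[0.001,0.0004,0.103,0],[0.001,0.0004,0.11,0],[0.001,0.0004,0.115,0],[0.001,0.0004,0.1195,0],[0.001,0.0004,0.1195,0]])

```text
time_s: 8.48
ee_pos: [0.5529, -0.1684, 0.08]
eef_rot: [-3.141, 0.001, 1.587]
force: [-0.8, -1.0, -1.3]
grip_width: 0.022
```

```bash
python3 - <<'E'
from h import *
c=save('wrist','w5')
b=.017;Q=np.array([[np.cos(b),-np.sin(b)],[np.sin(b),np.cos(b)]])
g=Q@[0,.048]+[.5522,-.1263];delta([*g,.0797],b+np.pi/2)
E
```

```text
row [ 0.0901 -0.0002  0.0004] turn [-0.02  0.06 -0.05] pos [ 0.553  -0.1684  0.0802] rot [-3.1412e+00  1.0000e-03  1.5869e+00] q [-0.36  0.51  1.58 -0.    1.05 -0.37] t 8.53 F [-0.2  0.3 -1. ]
```

View pics/w5.png

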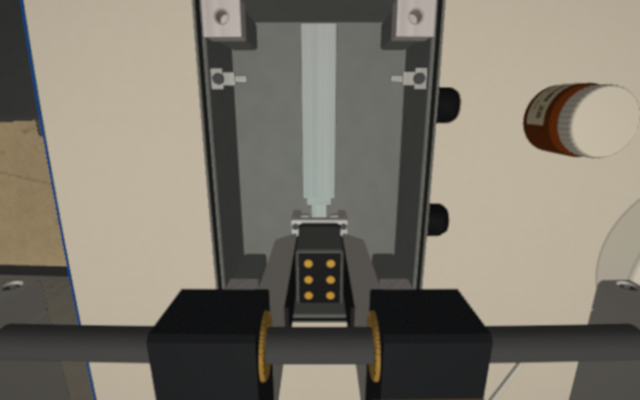

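The carrier is down in the gap with no contact force and is centred on the rail (x about 319). Sliding it slowly along.

>>> move_arm(commands=[[0.005,0,0,0],[0.01,0,0,0],[0.015,0,0,0],[0.02,0,0,0],[0.026,0,0,0],[0.032,0,0,0],[0.038,0,0,0],[0.044,0,0,0]])

```text
time_s: 9.52
ee_pos: [0.5523, -0.124, 0.0801]
eef_rot: [-3.141, 0.001, 1.587]
force: [-0.7, -0.3, -1.5]
grip_width: 0.0219
```

>>> move_arm(commands=[[0.008,-0.0002,0,0],[0.016,-0.0002,0,0],[0.024,-0.0002,0,0],[0.032,-0.0002,0,0],[0.039,-0.0002,0,0],[0.044,-0.0002,0,0],[0.0462,-0.0002,0,0],[0.0462,-0.0002,0,0],[0.0462,-0.0002,0,0]])

```text
time_s: 10.65
ee_pos: [0.5513, -0.078, 0.0801]
eef_rot: [-3.141, 0.001, 1.587]
force: [-0.1, 0.4, -1.0]
grip_width: 0.0221
```

```bash
python3 - <<'E'
from h import *
c=save('wrist','w6')
b=.017;Q=np.array([[np.cos(b),-np.sin(b)],[np.sin(b),np.cos(b)]])
g=Q@[0,.048]+[.5522,-.1263];delta([*g,.0785],b+np.pi/2)
E
```

```text
row [-0.0003  0.0001  0.0016] turn [-0.02  0.06 -0.07] pos [ 0.5513 -0.078   0.0801] rot [-3.1412e+00  1.0000e-03  1.5866e+00] q [-0.21  0.47  1.64 -0.    1.03 -0.22] t 10.7 F [ 0.1 -0.6 -1.4]
```

>>> move_arm(commands=[[0,0,0.0007,0],[0,0,0.0014,0],[0,0,0.0014,0],[0,0,0.0014,0]])

```text
time_s: 11.2
ee_pos: [0.5514, -0.078, 0.0787]
eef_rot: [-3.141, 0.001, 1.587]
force: [-0.7, -0.2, -1.2]
grip_width: 0.0218
```

>>> move_arm(commands=[[0,0,0,0],[0,0,0,0],[0,0,0,0],[0,0,0,0]], jaw=-0.15)

```text
time_s: 11.7
ee_pos: [0.5513, -0.078, 0.0787]
eef_rot: [-3.141, 0.001, 1.587]
force: [-0.3, -0.6, 0.5]
grip_width: 0.0402
```

>>> move_arm(commands=[[0,0,-0.01,0],[0,0,-0.03,0],[0,0,-0.06,0],[-0.02,0,-0.1,0],[-0.04,0,-0.15,0],[-0.06,0,-0.19,0],[-0.08,0,-0.2,0],[-0.08,0,-0.2,0],[-0.08,0,-0.2,0]])

```text
time_s: 12.82
ee_pos: [0.5523, -0.1572, 0.2772]
eef_rot: [-3.139, 0.0, 1.587]
force: [0.7, -0.5, -0.7]
grip_width: 0.0398
```

```bash
python3 - <<'E'
from h import *
c=save('wrist','w7')
b=.017;Q=np.array([[np.cos(b),-np.sin(b)],[np.sin(b),np.cos(b)]])
t=np.array([.5522,-.1263])
pts=[[*(Q@p+t),.06] for p in H4]+[[*(Q@np.array([sx*.011,.048+sy*.014])+t),.095] for sx in(-1,1) for sy in (-1,1)]+[[*(Q@np.array([s*.036,.048])+t),.058] for s in (-1,1)]
h=proj(c,pts);print(h.round(1).tolist())
u0,v0=[int(x) for x in h[:,:].mean(0)-[120,90]];u0=max(u0,0);v0=max(v0,0);k=3.3
cr=c['pixels'][v0:v0+180,u0:u0+240,::-1];im=cv2.resize(cr,None,fx=k,fy=k,interpolation=cv2.INTER_CUBIC)
for p in h: cv2.circle(im,tuple(((p-[u0,v0]+.5)*k-.5).round().astype(int).tolist()),3,(0,255,0),-1)
cv2.imwrite('pics/w7a.png',im);print(u0,v0,ctrl.get_obs()['ee_pos'])
E
```

```text
[[278.4, 216.7], [273.9, 74.7], [359.9, 216.7], [364.2, 74.5], [307.4, 118.0], [307.2, 87.3], [330.6, 117.9], [330.8, 87.2], [284.6, 103.0], [353.6, 102.9]]
199 29 [ 0.55238796 -0.1570788   0.27734943]
```

View pics/w7a.png

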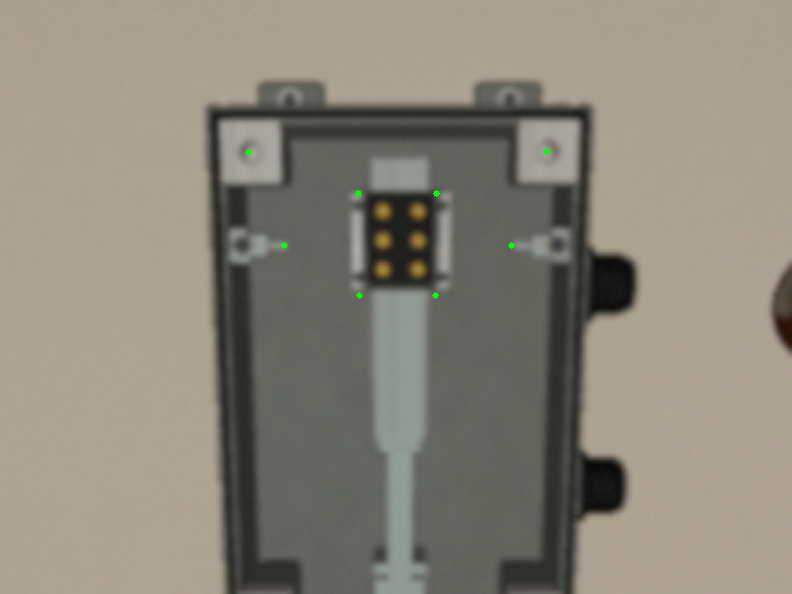

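The carrier stands upright on the rail. Its pin centre is at (400,240) in the crop, against a prediction of (397.5,244.5), and the tabs are at row 245. So it is about 1.3 mm too far along +y, and I'll nudge it back.

```bash
python3 - <<'E'
from h import *
delta([.5513,-.078,.0787],.017+np.pi/2)
E
```

```text
row [0.0791 0.0007 0.1986] turn [-0.15  0.01 -0.04] pos [ 0.5524 -0.1571  0.2773] rot [-3.1390e+00  1.0000e-04  1.5871e+00] q [-0.34  0.32  1.37 -0.    1.46 -0.36] t 12.88 F [-0.3 -0.4  0.3]
```

>>> move_arm(commands=[[0.04,0.0003,0.02,0],[0.07,0.0006,0.06,0],[0.0791,0.0007,0.1,0],[0.0791,0.0007,0.135,0],[0.0791,0.0007,0.165,0],[0.0791,0.0007,0.185,0],[0.0791,0.0007,0.197,0],[0.0791,0.0007,0.198,0],[0.0791,0.0007,0.198,0]])

```text
time_s: 14.0
ee_pos: [0.5516, -0.0779, 0.0799]
eef_rot: [-3.14, 0.0, 1.587]
force: [0.5, -0.1, 0.4]
grip_width: 0.0397
```

>>> move_arm(commands=[[0,0,0,0],[0,0,0,0],[0,0,0,0],[0,0,0,0]], jaw=-1, grip_force=10)

```text
time_s: 14.5
ee_pos: [0.5518, -0.078, 0.0804]
eef_rot: [-3.14, 0.0, 1.587]
force: [-1.4, 0.6, 5.3]
grip_width: 0.0221
```

>>> move_arm(commands=[[-0.0007,0,0,0],[-0.0014,0,0,0],[-0.0014,0,0,0],[-0.0014,0,0,0]])

```text
time_s: 15.0
ee_pos: [0.5518, -0.0793, 0.0804]
eef_rot: [-3.141, 0.0, 1.587]
force: [0.0, 2.1, 2.7]
grip_width: 0.0219
```

>>> move_arm(commands=[[0,0,0,0],[0,0,0,0],[0,0,0,0],[0,0,0,0]], jaw=-0.15)

```text
time_s: 15.5
ee_pos: [0.5518, -0.0794, 0.0804]
eef_rot: [-3.14, 0.0, 1.587]
force: [0.4, -0.1, 0.4]
grip_width: 0.0402
```

>>> move_arm(commands=[[0,0,-0.01,0],[0,0,-0.03,0],[0,0,-0.06,0],[-0.02,0,-0.1,0],[-0.04,0,-0.15,0],[-0.06,0,-0.19,0],[-0.08,0,-0.2,0],[-0.08,0,-0.2,0],[-0.08,0,-0.2,0]])

```text
time_s: 16.62
ee_pos: [0.553, -0.1587, 0.2788]
eef_rot: [-3.138, -0.001, 1.587]
force: [-0.4, 0.4, 0.1]
grip_width: 0.0396
```

```bash
python3 - <<'E'
from h import *
c=save('wrist','w8')
hsv=cv2.cvtColor(c['pixels'],cv2.COLOR_RGB2HSV)
for n in('w7','w8'):
    c=load(n);p=c['pixels'][85:122,300:340];hs=cv2.cvtColor(p,cv2.COLOR_RGB2HSV)
    m=(hs[...,1]>100)&(hs[...,2]>70);ys,xs=np.nonzero(m)
    uv=[(xs.mean()+300,ys.mean()+85)];W=at(c,uv,.095)[0]
    b=.017;Q=np.array([[np.cos(b),-np.sin(b)],[np.sin(b),np.cos(b)]])
    print(n,uv,m.sum(),'in box frame',Q.T@(W[:2]-[.5522,-.1263]))
    g=np.array([[278.4, 216.7], [274.5, 74.7], [360.5, 216.7], [365, 74.5]])
# cover pick
cv=-.2486;q=np.array([[np.cos(cv),-np.sin(cv)],[np.sin(cv),np.cos(cv)]])
hd=q@[0,-.012]+[.48458,.28791];print('handle',hd)
delta([*hd,.25],cv+np.pi/2)
E
```

```text
w7 [(np.float64(319.5704697986577), np.float64(100.96644295302013))] 149 in box frame [0.00055634 0.049623  ]
w8 [(np.float64(319.6734693877551), np.float64(101.0))] 147 in box frame [0.00109119 0.04823763]
handle [0.48162743 0.27627891]
row [ 0.436  -0.064   0.0294] turn [-1.900e-01 -1.000e-02  1.521e+01] pos [ 0.5531 -0.1586  0.2789] rot [-3.1383e+00 -5.0000e-04  1.5877e+00] q [-0.34  0.32  1.36 -0.    1.46 -0.36] t 16.68 F [-0.7  0.8 -0.5]
```

The carrier now measures y = 48.2 mm in the box frame, against a mark at 48. I'm checking the box's x with the rail while moving on to the handle.

>>> move_arm(commands=[[0.03,-0.004,0.01,3],[0.08,-0.012,0.02,6],[0.135,-0.02,0.029,9],[0.19,-0.028,0.029,12],[0.245,-0.036,0.029,15.2],[0.3,-0.044,0.029,15.2],[0.355,-0.052,0.029,15.2],[0.4,-0.059,0.029,15.2],[0.43,-0.063,0.029,15.2],[0.436,-0.064,0.029,15.2]])

```text
time_s: 17.92
ee_pos: [0.4805, 0.278, 0.2494]
eef_rot: [-3.137, 0.001, 1.325]
force: [0.3, -0.3, -0.1]
grip_width: 0.0401
```

>>> move_arm(commands=[[0,0,0,0],[0,0,0,0]])

```text
time_s: 18.18
ee_pos: [0.4806, 0.2772, 0.2491]
eef_rot: [-3.137, 0.002, 1.325]
force: [-0.0, -0.4, 1.3]
grip_width: 0.04
```

```bash
python3 - <<'E'
from h import *
b=.017;Q=np.array([[np.cos(b),-np.sin(b)],[np.sin(b),np.cos(b)]]);t=np.array([.5522,-.1263])
for n in ('w4','w5','w7','w8'):
    c=load(n);g=cv2.cvtColor(c['pixels'],cv2.COLOR_RGB2GRAY).astype(float);r=[]
    for y in np.arange(-.012,.025,.004):
        L,C,Rr=proj(c,[[*(Q@[s,y]+t),.05] for s in(-.016,0,.016)])
        v=int(round(C[1]));us=np.arange(int(L[0]),int(Rr[0])+2);p=g[v,us];
        if v>399: continue
        th=(p.max()+p.min())/2;i=np.nonzero(p>th)[0]
        def edge(a,bb): return us[a]+(th-p[a])/(p[bb]-p[a])*(us[bb]-us[a])
        e0=edge(i[0]-1,i[0]) if i[0]>0 else us[0];e1=edge(i[-1]+1,i[-1]) if i[-1]+1<len(us) else us[-1]
        w=at(c,[((e0+e1)/2,C[1]),(e0,C[1]),(e1,C[1])],.05);r.append([*( (Q.T@(w[0,:2]-t))*1000),np.linalg.norm(w[2]-w[1])*1000])
    print(n,np.round(r,1).tolist())
cv=-.2486;q=np.array([[np.cos(cv),-np.sin(cv)],[np.sin(cv),np.cos(cv)]])
c=save('wrist','w9')
W=at(c,holes(c,proj(c,[[*(q@p+[.48458,.28791]),.004] for p in H4]),5),.004);print('cover again',fit2(H4,W))
hd=q@[0,-.012]+[.48458,.28791];delta([*hd,.030],cv+np.pi/2)
E
```

```text
w4 [[0.4, -12.0, 17.7], [0.6, -8.0, 17.3], [0.6, -4.0, 17.4], [0.6, -0.0, 17.5], [0.5, 4.0, 17.3], [0.5, 8.0, 17.4], [0.6, 12.0, 17.5], [0.5, 16.0, 17.4], [0.5, 20.0, 17.3], [0.5, 24.0, 17.2]]
w5 [[0.4, -12.0, 17.2], [0.4, -8.0, 17.4], [0.4, -4.0, 17.3], [0.4, -0.0, 17.4], [0.4, 4.0, 17.4], [0.4, 8.0, 17.3], [0.4, 12.0, 17.3], [0.5, 16.0, 17.4], [0.5, 20.0, 17.3], [0.4, 24.0, 17.3]]
w7 [[0.7, -12.0, 16.9], [0.7, -8.0, 17.1], [0.7, -4.0, 16.9], [0.7, -0.0, 17.1], [0.6, 4.0, 17.3], [0.6, 8.0, 17.4], [0.5, 12.0, 17.4], [0.5, 16.0, 17.4], [0.5, 20.0, 17.4], [0.5, 24.0, 17.6]]
w8 [[0.3, -12.0, 18.0], [0.3, -8.0, 18.0], [0.3, -4.0, 18.0], [0.3, -0.0, 18.1], [0.3, 4.0, 18.1], [0.4, 8.0, 17.9], [0.4, 12.0, 17.9], [0.4, 16.0, 17.9], [0.5, 20.0, 17.5], [0.5, 24.0, 17.4]]
cover again (np.float64(-0.24921957962349156), array([0.48449164, 0.28793844]), array([[-0.1, -0.1],
       [-0.1,  0.2],
       [ 0.1,  0. ],
       [ 0.2, -0.1]]))
row [-0.0003  0.0022  0.2193] turn [-0.28  0.09  0.12] pos [0.4807 0.2772 0.2493] rot [-3.1368e+00  1.5000e-03  1.3243e+00] q [0.46 0.29 1.47 0.   1.39 0.7 ] t 18.23 F [ 0.5 -0.1 -0.1]
```

Box x is corrected by +0.5 mm to (0.5527, −0.1263), and the second fix on the cover agrees with the first. Descending to the handle.

>>> move_arm(commands=[[0,0.002,0.04,0],[0,0.002,0.09,0],[0,0.002,0.13,0],[0,0.002,0.165,0],[0,0.002,0.19,0],[0,0.002,0.205,0],[0,0.002,0.215,0],[0,0.002,0.219,0],[0,0.002,0.219,0]])

```text
time_s: 19.35
ee_pos: [0.4817, 0.2767, 0.0306]
eef_rot: [-3.137, 0.001, 1.324]
force: [0.1, -0.3, -0.2]
grip_width: 0.0398
```

>>> move_arm(commands=[[0,0,0,0],[0,0,0,0],[0,0,0,0],[0,0,0,0],[0,0,0,0]], jaw=-1, grip_force=50)

```text
time_s: 19.98
ee_pos: [0.4817, 0.2767, 0.0308]
eef_rot: [-3.137, 0.001, 1.324]
force: [-0.8, -0.4, 3.0]
grip_width: 0.0096
```

```bash
python3 - <<'E'
from h import *
c=save('wrist','w10')
cv=-.2490;q=np.array([[np.cos(cv),-np.sin(cv)],[np.sin(cv),np.cos(cv)]])
P=np.array([[*(q@p+[.48449,.28793]),.004] for p in H4]);uv=proj(c,P);print(uv.round(1).tolist());W=at(c,holes(c,uv[[1,3]],9),.004);print((W-P[[1,3]])*1000)
o=ctrl.get_obs();print(o['grip_width'],o['ee_pos'],o['eef_rot'],o['force'],o['moment'])
E
```

```text
[[244.6, 339.5], [228.6, 84.4], [391.5, 340.2], [408.5, 84.8]]
[[ 7.79440481e-01 -2.38732461e-01  3.46944695e-15]
 [ 3.71174935e-01  3.06124349e-02  3.46944695e-15]]
0.009253438320158581 [0.48175068 0.27676112 0.03081061] [-3.13724155e+00  1.06890617e-03  1.32426524e+00] [-2.16458143  0.21204561  3.47906074] [-0.09201831  0.43289826  0.03150465]
```

The handle is gripped (10 mm bar, reading 9.3 mm) and the cover hasn't shifted. Lifting.

>>> move_arm(commands=[[0,0,-0.005,0],[0,0,-0.015,0],[0,0,-0.035,0],[0,0,-0.06,0],[0,0,-0.09,0],[0,0,-0.12,0],[0,0,-0.145,0],[0,0,-0.16,0],[0,0,-0.165,0],[0,0,-0.165,0]])

```text
time_s: 21.28
ee_pos: [0.4823, 0.2767, 0.1953]
eef_rot: [-3.137, 0.002, 1.324]
force: [0.5, 0.6, -3.1]
grip_width: 0.0096
```

```bash
cat >> h.py <<'E'
def rot(a): return np.array([[np.cos(a),-np.sin(a)],[np.sin(a),np.cos(a)]])
def cover_target(bx=.5527,by=-.1263,byaw=.017):
    # grasp: tool relative to cover
    rel=rot(-(-.249))@(np.array([.48170,.27672])-[.48463,.28790]); ry=1.3243-(-.249)
    return rot(byaw)@rel+[bx,by], byaw+ry
E
python3 - <<'E'
from h import *
p,y=cover_target();print(p,y);delta([*p,.196],y)
E
```

```text
[ 0.55281198 -0.13785702] 1.5903
row [-0.3848  0.1695 -0.0009] turn [ -0.29   0.05 -15.24] pos [0.4823 0.2767 0.1953] rot [-3.1368e+00  1.5000e-03  1.3242e+00] q [0.45 0.34 1.53 0.   1.27 0.7 ] t 21.27 F [ 0.5  0.6 -3.1]
```

>>> move_arm(commands=[[-0.01,0.004,0,0],[-0.03,0.013,0,-1],[-0.055,0.024,0,-2],[-0.085,0.037,0,-4],[-0.115,0.051,0,-6],[-0.145,0.064,0,-8],[-0.17,0.075,0,-10],[-0.19,0.084,0,-12],[-0.2,0.088,0,-14],[-0.2,0.088,0,-15.2]])

```text
time_s: 22.52
ee_pos: [0.5186, 0.0603, 0.1946]
eef_rot: [-3.135, 0.0, 1.589]
force: [0.6, 0.8, -2.1]
grip_width: 0.0093
```

```bash
python3 - <<'E'
from h import *
p,y=cover_target();delta([*p,.196],y)
E
```

```text
row [-0.1987  0.0306 -0.0015] turn [-0.35  0.02 -0.08] pos [0.5186 0.0603 0.1946] rot [-3.1355e+00  3.0000e-04  1.5889e+00] q [ 0.05  0.27  1.63 -0.    1.25  0.03] t 22.52 F [ 0.6  0.8 -2.1]
```

>>> move_arm(commands=[[-0.01,0.0015,0,0],[-0.03,0.0045,0,0],[-0.055,0.0085,0,0],[-0.085,0.013,0,0],[-0.115,0.0177,0,0],[-0.145,0.0223,0,0],[-0.17,0.0262,0,0],[-0.19,0.0293,0,0],[-0.1987,0.0306,0,0],[-0.1987,0.0306,0,0]])

```text
time_s: 23.78
ee_pos: [0.5528, -0.1379, 0.1943]
eef_rot: [-3.135, 0.0, 1.589]
force: [-0.3, 1.3, -2.6]
grip_width: 0.0093
```

```bash
python3 - <<'E'
from h import *
c=save('wrist','w11');p,y=cover_target();delta([*p,.1035],y)
# where plate edge/holes should project, and threads
z=ctrl.get_obs()['ee_pos'][2]-.0308
hp=proj(c,[[*(rot(.017)@q+[.5527,-.1263]),z+.004] for q in H4]);th=proj(c,[[*(rot(.017)@q+[.5527,-.1263]),.06] for q in H4])
print(z,hp.round(1).tolist(),th.round(1).tolist())
im=cv2.resize(c['pixels'][:,:,::-1],(800,500),interpolation=cv2.INTER_CUBIC)
for p_,col in [(p,(0,255,0)) for p in hp]+[(p,(0,0,255)) for p in th]: cv2.circle(im,tuple(((p_+.5)*1.25-.5).round().astype(int).tolist()),9,col,1)
cv2.imwrite('pics/w11a.png',im)
E
```

```text
row [-0.0004  0.0006  0.0909] turn [-0.36  0.   -0.07] pos [ 0.5528 -0.1375  0.1944] rot [-3.1353e+00  1.0000e-04  1.5891e+00] q [-0.31  0.37  1.49 -0.    1.28 -0.32] t 23.82 F [ 0.5  0.7 -1.7]
0.16358515871809176 [[244.7, 339.4], [228.3, 84.1], [391.7, 340.0], [408.3, 84.2]] [[269.0, 264.4], [262.2, 91.4], [369.3, 264.7], [376.4, 91.5]]
```

View pics/w11a.png

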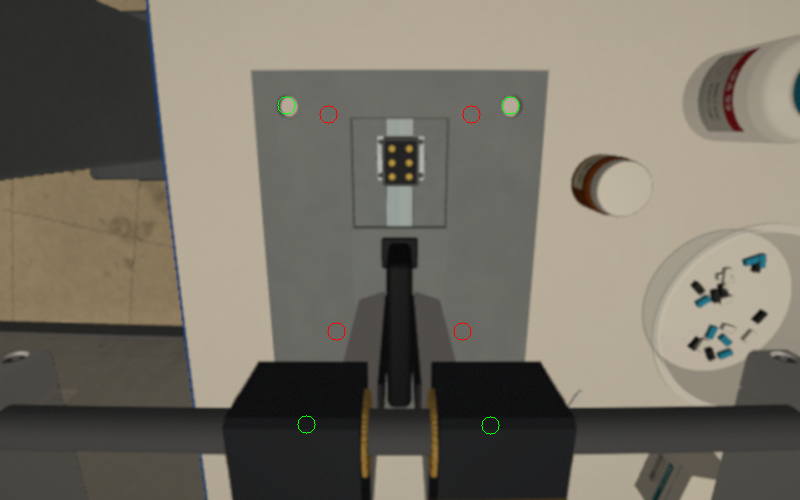

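The cover's holes (288,106) and (511,106) match the prediction (green), the opening frames the socket at (401,162), and nothing has slipped. Lowering slowly to hover height.

>>> move_arm(commands=[[-0.0004,0.0006,0.01,0],[-0.0004,0.0006,0.022,0],[-0.0004,0.0006,0.034,0],[-0.0004,0.0006,0.046,0],[-0.0004,0.0006,0.058,0],[-0.0004,0.0006,0.07,0],[-0.0004,0.0006,0.08,0],[-0.0004,0.0006,0.087,0],[-0.0004,0.0006,0.0905,0],[-0.0004,0.0006,0.0905,0]])

```text
time_s: 25.08
ee_pos: [0.5529, -0.1379, 0.1039]
eef_rot: [-3.135, 0.0, 1.589]
force: [0.6, -0.2, -1.7]
grip_width: 0.0095
```

>>> move_arm(commands=[[0,0,0,0],[0,0,0,0]])

```text
time_s: 25.32
ee_pos: [0.553, -0.1379, 0.1042]
eef_rot: [-3.136, 0.0, 1.589]
force: [-0.5, -0.4, -3.1]
grip_width: 0.0097
```

```bash
cat >> h.py <<'E'
def check(n):
    c=save('wrist',n);p,y=cover_target();delta([*p,.1033],y)
    z=ctrl.get_obs()['ee_pos'][2]-.0308
    P=np.array([[*(rot(.017)@q+[.5527,-.1263]),z+.004] for q in H4]);hp=proj(c,P)
    th=proj(c,[[*(rot(.017)@q+[.5527,-.1263]),.06] for q in H4])
    print('z',z,hp.round(1).tolist(),th.round(1).tolist())
    k=5;o=[]
    for i in (1,3):
        u,v=hp[i].round().astype(int);o.append(cv2.resize(c['pixels'][v-20:v+20,u-20:u+20,::-1],(400,400),interpolation=cv2.INTER_CUBIC))
        for q,col in((hp[i],(0,255,0)),(th[i],(0,0,255))):cv2.circle(o[-1],tuple(((q-[u-20,v-20]+.5)*10-.5).round().astype(int).tolist()),4,col,-1)
    cv2.imwrite('pics/%sa.png'%n,np.hstack(o))
E
python3 -c "
from h import *
check('w12');print(ctrl.get_obs()['force'])"
```

```text
row [ 0.     -0.0001  0.0008] turn [-0.34  0.01 -0.07] pos [ 0.5529 -0.1379  0.1041] rot [-3.1356e+00  2.0000e-04  1.5891e+00] q [-0.31  0.47  1.58 -0.    1.1  -0.32] t 25.38 F [ 0.4 -0.1 -2. ]
z 0.07328456602977709 [[244.4, 339.1], [228.1, 83.9], [391.3, 339.8], [407.9, 84.1]] [[249.7, 322.8], [235.9, 85.6], [386.4, 323.3], [400.5, 85.8]]
[ 0.38614745 -0.12976277 -2.03251209]
```

View pics/w12a.png

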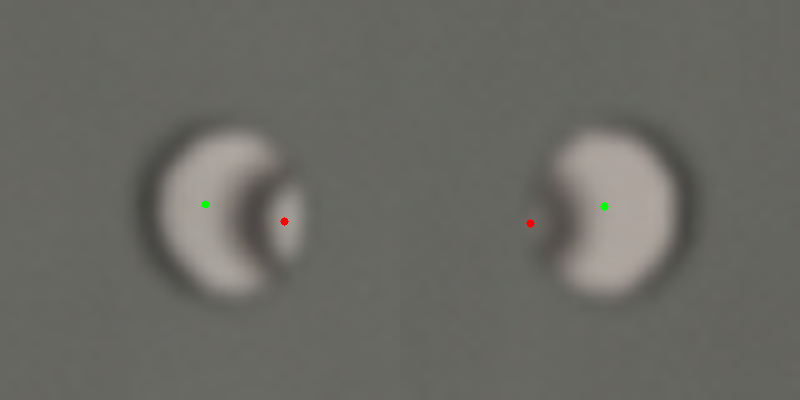

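Through the holes, the threads sit where predicted (red), but the plate's holes are about 0.7 mm too far in +x and 0.3 mm in −y. I'm making that small correction.

>>> move_arm(commands=[[0.0002,-0.0004,0.0002,0],[0.0003,-0.0007,0.0005,0],[0.0003,-0.0007,0.0005,0],[0.0003,-0.0007,0.0005,0]])

```text
time_s: 25.88
ee_pos: [0.5522, -0.1376, 0.1036]
eef_rot: [-3.136, 0.0, 1.589]
force: [-0.2, 0.4, -2.5]
grip_width: 0.0095
```

```bash
python3 - <<'E'
from h import *
check('w13');s=save('side','s13');a=s['pixels'][170:240,235:345,::-1];c=load('w13')['pixels'][:,:,::-1]
a=cv2.resize(a,(660,420),interpolation=cv2.INTER_CUBIC);b=cv2.imread('pics/w13a.png');b=cv2.resize(b,(330,165))
o=np.zeros((600,660,3),np.uint8);o[:420]=a;o[430:595,:330]=b;o[430:600,340:612]=cv2.resize(c,(272,170));cv2.imwrite('pics/c13.png',o)
E
```

```text
row [-0.0003  0.0006  0.0003] turn [-0.34  0.01 -0.07] pos [ 0.5522 -0.1376  0.1036] rot [-3.1356e+00  2.0000e-04  1.5891e+00] q [-0.31  0.47  1.58 -0.    1.1  -0.32] t 25.93 F [ 0.8  0.4 -2.8]
z 0.07279695713084458 [[245.6, 339.6], [229.6, 84.6], [392.5, 340.3], [409.4, 84.8]] [[250.7, 323.7], [237.1, 86.2], [387.7, 324.3], [402.1, 86.4]]
```

View pics/c13.png

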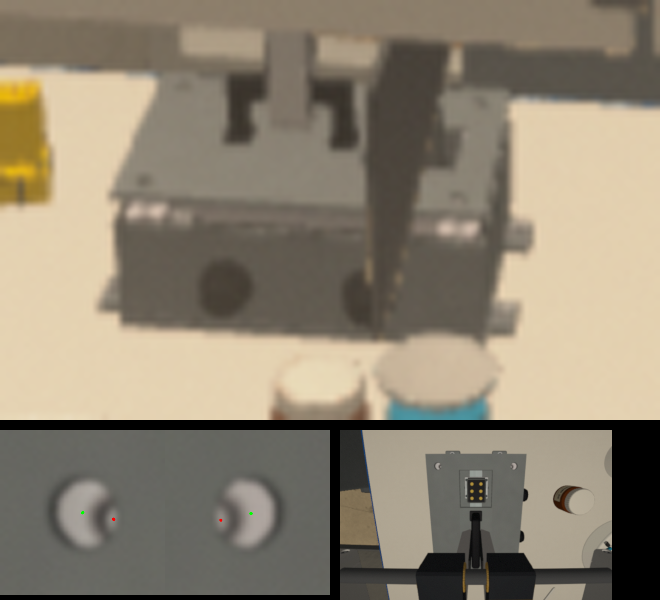

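The side view shows the cover hovering level above the rim with a visible gap all along. The two holes now show mirror-symmetric crescents over the threads, and the socket stands clear in the opening. Handing in.

```bash
python3 -c "
from station import ctrl
print(ctrl.hand_in(),ctrl.get_obs()['time_s'])"
```

```text
the job is handed in; nothing more can be done
the job is handed in; nothing more can be done
```

The carrier is on the rail at the mark. The cover is held above the box with its opening over the socket, and the job is handed in at about 26 s.

- **Carrier:** It went into the loading gap without noticeable force and slid to the pointer mark. The picture after the first release showed it about 1.5 mm past, so I gripped it again and moved it back. It then measured 48.2 mm along the box, against the mark's 48.
- **Cover height:** The gripper's height puts the underside about 12.8 mm above the rim. The tool's tilt has changed by about 0.1° since I gripped the cover. The force reading of 2.5–3 N is about the cover's own weight, so it is touching nothing.
- **Hole alignment:** After a 0.7 mm correction, the two +y holes sit evenly over their threads in the last wrist picture, and the socket stands clear in the opening.
- **Not seen directly:** The two −y holes were hidden behind the gripper. Their alignment comes from the plate's measured position and angle.
- **Small disagreement:** The box's sideways position differed by about 0.5 mm between the first fix on the threads and the later fix on the rail. I used the rail fix, and the last view through the holes agreed with it.
- **Other items:** I did not go near the screwdriver, carton or jar.

I viewed 12 pictures, two past the budget of 10.

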